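Pack the turning kit into its fitted tray

TASK

Pack the kit for the next turning job into the fitted wooden tray: the wax tin, the wedge, the tall blank with the centre cross and the small block, each lying flat on the floor of the cork recess shaped for it (round: tin, long rectangle: wedge, large square: tall blank, small rectangle: block). Leave the low blank without a cross and the straight flat off-cut strip where they lie on the grey board.

Things in the scene. Friction and masses are not known exactly. Their poses are not given: they have to be found in the camera images.
- tin: round wax tin, pressed lid with a paper patch, diameter 67 mm, 32 mm high, standing lid up on the grey board (16 mm thick) on the bench, like all the loose things. Origin: centre of its underside, z up. 0.12 kg
- wedge: plain wooden wedge lying flat, 85 mm long, 32 mm wide, 26 mm high at its thick end and sloping evenly down to 4 mm at the other. Its length lies 0.14 rad clockwise (seen from above) of its x axis, the thick end towards -x. The long sides are upright: grip it across the 32 mm, in the thick half. Origin: centre of the footprint, on its underside, z up. 35 g
- tall_blank: tall, roughly eight-sided sawn wood blank with a centre cross drawn on its top, 53 mm high, 60 to 69 mm across depending on direction (65 mm along its y, 66 mm along its x, 62 mm between good flats at 0.26 rad clockwise of its x axis). Origin: centre of its underside, z up. 0.11 kg
- small_block: small plain wooden off-cut block, 45 x 31 mm, 22 mm high; its 45 mm side lies 0.07 rad anticlockwise (seen from above) of its y axis. Origin: centre of its underside, z up. 20 g
- low_blank: LOOK-ALIKE of the tall blank, leave where it is: low eight-sided sawn blank without a cross, 68 x 70 mm, 31 mm high. Origin: centre of its underside
- flat_offcut: LOOK-ALIKE of the wedge, leave where it is: straight wooden off-cut strip of even thickness, 90 x 24 mm and 18 mm high; its length lies 0.51 rad anticlockwise of its x axis. Origin: centre of its underside
- tin_seat: fixed cork insert 117 x 99 x 10 mm (x, y, z), one of four in the wooden kit tray, order varies, all at one yaw. Recess, centred, 6 mm deep, grey floor: ROUND, 84 mm in diameter: the place of the tin. Origin: centre of its underside, z up; recess floor at 4 mm, top at 10 mm, tray rim at 11.5 mm
- wedge_seat: fixed cork insert 117 x 99 x 10 mm (x, y, z), one of four in the wooden kit tray, order varies, all at one yaw. Recess, centred, 6 mm deep, grey floor: a LONG RECTANGLE, 102 x 50 mm (x, y): the place of the wedge, its length along the recess, thick end either way. Origin: centre of its underside, z up; recess floor at 4 mm, top at 10 mm, tray rim at 11.5 mm
- blank_seat: fixed cork insert 117 x 99 x 10 mm (x, y, z), one of four in the wooden kit tray, order varies, all at one yaw. Recess, centred, 6 mm deep, grey floor: a LARGE SQUARE, 84 x 84 mm: the place of the tall blank, turned any way. Origin: centre of its underside, z up; recess floor at 4 mm, top at 10 mm, tray rim at 11.5 mm
- block_seat: fixed cork insert 117 x 99 x 10 mm (x, y, z), one of four in the wooden kit tray, order varies, all at one yaw. Recess, centred, 6 mm deep, grey floor: a SMALL RECTANGLE, 48 x 62 mm (x, y): the place of the small block, its 45 mm side along the recess's 62 mm. Origin: centre of its underside, z up; recess floor at 4 mm, top at 10 mm, tray rim at 11.5 mm

How it is judged (in metres and radians):
At the end, for the whole second after the job is handed in: Tin, wedge, tall blank and small block each lie flat in their own recess (centre within 14 mm of the insert's centre, underside within 2.5 mm of the recess floor, tilt under 0.08 rad) and rest; low blank and flat off-cut rest upright within 25 mm of where they started (horizontal distance between tin and tin_seat below 0.014 m and z of tin in the frame of tin_seat between 0.001 and 0.0065 m and angle between each of tin, wedge, tall_blank, small_block's own z axis and vertical below 0.08 rad and linear speed of each of tin, wedge, tall_blank, small_block, low_blank, flat_offcut below 0.02 m/s and horizontal distance between wedge and wedge_seat below 0.014 m and z of wedge in the frame of wedge_seat between 0.001 and 0.0065 m and horizontal distance between tall_blank and blank_seat below 0.014 m and z of tall_blank in the frame of blank_seat between 0.001 and 0.0065 m and horizontal distance between small_block and block_seat below 0.014 m and z of small_block in the frame of block_seat between 0.001 and 0.0065 m and distance of each of low_blank, flat_offcut from where it was at the start of the episode below 0.025 m and angle between each of low_blank, flat_offcut's own z axis and vertical below 0.1 rad); the robot touches nothing.
It also fails if it takes over 104 s, if anything falls off the work surface, if the arm or the gripper's body presses on something with over 40 N, if the wrist force passes 120 N, or if a joint passes its speed limit or range.

ROBOT

A 6-joint arm with a two-finger parallel gripper is mounted at the origin on a cart in front of the work surface, level with it; the furniture and walls round the work are solid. World frame = base frame: x ahead of the robot, y to its left, z up, the work surface at z = 0. Lengths are in mm, angles in degrees, forces in N, time in s.
With the tool pointing down it reaches from about 325 to 925 mm from the base axis. Payload 3.1 kg.
Tool frame: the origin (TCP) lies at the very end of the fingers, on their centre line; the grasp point (between the pads) lies grasp_offset behind it (grasp_offset is the distance from the TCP to the grasp point, in mm); z points along the fingers, x is the direction in which the jaws open and shut, and the axes are right-handed (so a half turn about z gives the same grasp; the last joint's range is limited). The gripper opens to 85 mm and grips with 20 to 120 N. Pads are 22 mm wide; open, the fingers measure 114 mm over their backs; the gripper's body (76 mm by 85 mm) begins 54 mm behind the grasp point. The pads swing forward as they close: fully open they stand 13 mm farther back than shut.
Start: joints at [61.524, 12.427, 92.441, -0, 75.132, -6.429], TCP at [234.591, 579.315, 231.3] pointing down, gripper open.
Joint ranges: [-157.48, 157.48], [-44.54, 120.13], [17.64, 146.25], [-64.5, 244.5], [7.68, 150.69], [-147.95, 147.95]. Speed limits (degrees/s): [159.86, 159.86, 180, 180, 180, 180].

INTERFACE

Orientations are given as [roll, pitch, yaw] about the fixed x, y, z axes, in that order (R = Rz(yaw) Ry(pitch) Rx(roll)).
In Python, from station import * gives the robot as it stands. Calls block until the motion is done:
- goto(position, orientation): joint-space move of the TCP to a pose.
- move_l(position, attitude=None, speed=150): straight line of the TCP; attitude=None keeps the orientation; speed is the mean speed in mm/s.
- move_j(angles): joint-space move.
- grip(opening, squeeze=None): finger opening in mm; squeeze is the grip in N (None keeps the last); returns when the fingers have stopped.
- wait(seconds).
- solve_ik(position, orientation): joint angles nearest the present ones, or None.
- get_obs(): the state.
- get_image(name): name is "side" or "top"; returns the picture (400x640x3 uint8, red, green, blue); there is no depth.
- get_calibration(name): a dict with "fx", "fy", "cx", "cy" (pixels), "R" (3x3) and "t" (3): a world point X has camera coordinates R X + t. Camera axes: x right, y down, z forward; pixel columns grow to the right and rows downward; lengths in mm; the calibration is good to about 2 mm. A picture is of the moment at which its call begins. get_calibration takes no time and is no camera call.
A pose or a line that the arm cannot do raises Unreachable and nothing moves.
- sign_off(): hands the job in, once; it reports no verdict.
Trained networks look in the newest picture that a camera, given by its name, has taken for a name from the list of things; names that differ only in an ending like _2 or _b are one class to them, and where a whole thing is asked for, a point or a joint stands for the part that bears it (a point fixed in the world has none). Each returns a list of dicts, best first, with "score" (0 to 1); they miss things now and then, are a little off and sometimes report something else, mostly with a low value. They report only what shows in the picture. A call takes as long as a camera call.
- spot_in(name, camera): "extent" ([centre column, centre row, width, height] in pixels, round what is visible of it).
- regions_of(name, camera): "region" (400x640 bool, what is visible of it) and "extent" ([centre column, centre row, width, height] in pixels, round what is visible of it).
The state is a dict: "t": time; "joint_pos": joint angles; "qvel": joint speeds; "effort": joint torques, N m; "tcp_pos": TCP position; "ee_rot": TCP orientation; "wrist_force": force on the tool from outside, world axes, zero at the start; "moment": the same for the moment, N m; "grip_width": finger opening in mm.
Only numpy, scipy, OpenCV 4.12 (cv2) and the standard library are available. Lean on these libraries where they do the work, as an engineer would, in place of code of your own. Each camera call takes 0.05 s, during which the arm holds its last target.

## Working session

There is one attempt and no reset: what is moved stays moved. The work goes in short steps, each a Python script; the robot and the scene stay as the last script left them, time stands still between calls to the robot, and variables do not carry over. Pictures are saved under pics/ and viewed, and the job is handed in when it is done.

```bash
mkdir -p pics; ls; python3 - <<'E'
from station import *
import cv2
o=get_obs(); print(o)
for n in("top","side"):
    im=get_image(n); cv2.imwrite(f"pics/{n}0.png",im[:,:,::-1]); c=get_calibration(n); print(n,c)
    for k in ["tin","wedge","tall_blank","small_block","low_blank","flat_offcut","tin_seat","wedge_seat","blank_seat","block_seat"]:
        print(k,[(round(d["score"],2),[round(float(v),1) for v in d["extent"]]) for d in spot_in(k,n)][:3])
E
```

```text
pics
{'t': 0.0, 'joint_pos': array([ 6.15220016e+01,  1.24766558e+01,  9.25301186e+01, -5.21110741e-04,
        7.51322090e+01, -6.42703015e+00]), 'qvel': array([0.05847471, 0.11468858, 0.00513696, 0.02742461, 0.01796758,
       0.06592356]), 'effort': array([-1.46637587e-03, -3.96864259e+01, -3.03841853e+01, -4.51005326e-04,
        9.98382893e-03, -1.10404690e-05]), 'tcp_pos': array([234.21291742, 578.56175201, 229.95443396]), 'ee_rot': array([-1.79984943e+02,  1.38166249e-01,  6.79491843e+01]), 'wrist_force': array([-0.87763591, -0.1103271 , -0.83097062]), 'moment': array([0.02372126, 0.03078224, 0.02743763]), 'grip_width': 85.42819171755558}
top {'fx': 427.7563889328055, 'fy': 427.7563889328055, 'cx': 326.44129324116574, 'cy': 200.88512046802094, 'R': array([[-0.0095461 , -0.99990193, -0.01024678],
       [-0.99529904,  0.01048881, -0.09627988],
       [ 0.09637791,  0.00927951, -0.99530156]]), 't': array([  18.64123419,  547.57361734, 1042.37542825])}
tin [(0.76, [389.9, 201.1, 29.6, 23.6])]
wedge [(0.78, [390.2, 152.8, 9.6, 30.9]), (0.34, [240.2, 227.8, 40.7, 48.3])]
tall_blank
[... 359 characters left out ...]
26832070313, 'fy': 502.72126832070313, 'cx': 314.3449160864186, 'cy': 206.73623140028508, 'R': array([[-9.23760808e-01, -3.82968960e-01,  8.63437609e-04],
       [-2.42222094e-01,  5.82515475e-01, -7.75889283e-01],
       [ 2.96638546e-01, -7.16945255e-01, -6.30868509e-01]]), 't': array([ 497.21407664,  174.42571597, 1500.32278884])}
tin [(0.47, [327.6, 187.8, 23.2, 20.3])]
wedge [(0.53, [297.2, 182.9, 25.3, 16.5])]
tall_blank [(0.84, [315.1, 161.1, 14.9, 22.6])]
small_block []
low_blank []
flat_offcut []
tin_seat [(0.75, [312.0, 303.4, 34.8, 34.8])]
wedge_seat [(0.6, [283.4, 290.1, 55.1, 36.8])]
blank_seat [(0.67, [321.1, 275.5, 20.5, 24.3]), (0.4, [329.0, 188.9, 21.0, 17.3])]
block_seat []
```

```bash
python3 - <<'E'
import cv2
a=cv2.imread("pics/top0.png");b=cv2.imread("pics/side0.png")
cv2.imwrite("pics/top0c.png",cv2.resize(a[110:320,150:500],None,fx=2.28,fy=2.28,interpolation=cv2.INTER_CUBIC))
cv2.imwrite("pics/side0c.png",cv2.resize(b[110:350,200:470],None,fx=2.5,fy=2.5,interpolation=cv2.INTER_CUBIC))
E
```

```text
(no output)
```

View pics/top0.png

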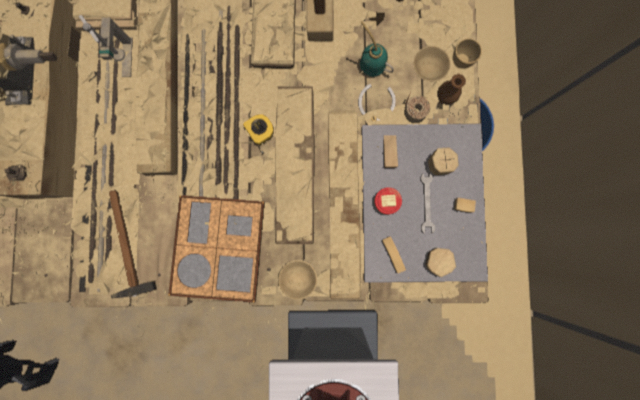

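View pics/side0.png

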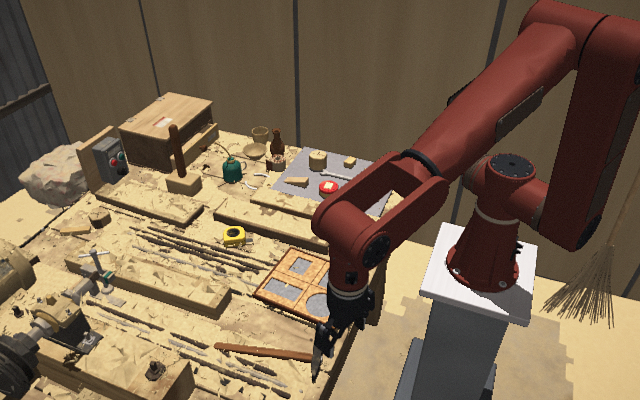

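```bash
sleep 1
```

```text
(no output)
```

View pics/top0c.png

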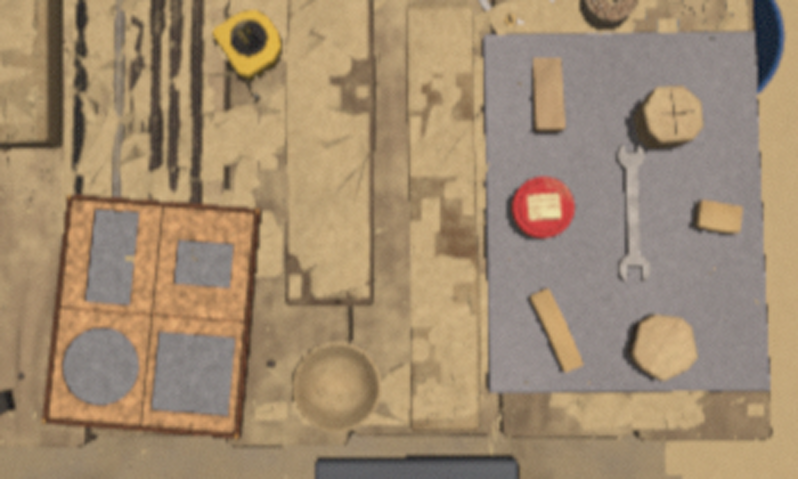

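View pics/side0c.png

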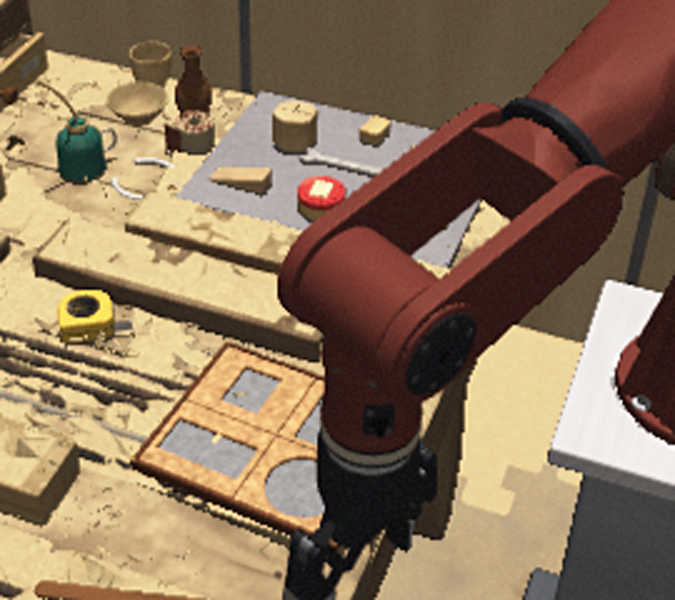

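```bash
python3 - <<'E'
from station import *
import cv2, numpy as np
print(grasp_offset if 'grasp_offset' in globals() else 'none')
for n in("top","side"):
    im=get_image(n); out=im[:,:,::-1].copy(); C=get_calibration(n); print(n,"cam",-C["R"].T@C["t"])
    for i,k in enumerate(["tin","wedge","tall_blank","small_block","low_blank","flat_offcut","tin_seat","wedge_seat","blank_seat","block_seat"]):
        r=regions_of(k,n)
        print(k,[(round(d["score"],2),[round(float(v),1) for v in d["extent"]],int(d["region"].sum())) for d in r][:3])
        if r:
            np.save(f"m_{n}_{k}.npy",r[0]["region"])
            col=[(0,255,0),(255,0,0),(255,0,255),(0,0,255),(0,255,255)][i%5]
            cs,_=cv2.findContours(r[0]["region"].astype(np.uint8),cv2.RETR_EXTERNAL,cv2.CHAIN_APPROX_NONE); cv2.drawContours(out,cs,-1,col,1)
    y0,y1,x0,x1=(110,320,150,500) if n=="top" else (110,350,200,470)
    cv2.imwrite(f"pics/{n}_seg.png",cv2.resize(out[y0:y1,x0:x1],None,fx=2.28,fy=2.28,interpolation=cv2.INTER_NEAREST))
print(get_obs()["t"])
E
```

```text
18.700000000000003
top cam [ 444.71547421    3.22327294 1090.38922085]
tin [(0.63, [387.0, 202.9, 34.4, 26.1], 577), (0.62, [439.5, 264.9, 29.6, 29.3], 695)]
wedge [(0.7, [390.9, 151.3, 9.6, 35.5], 434)]
tall_blank [(0.94, [441.8, 161.7, 30.8, 27.7], 665)]
small_block [(0.68, [388.8, 203.2, 33.4, 22.5], 598), (0.58, [464.3, 205.7, 24.0, 12.8], 247)]
low_blank [(0.85, [439.8, 265.1, 32.6, 29.2], 698)]
flat_offcut [(0.55, [394.9, 254.1, 23.9, 39.9], 357)]
tin_seat [(0.67, [196.2, 270.2, 48.2, 52.8], 1972)]
wedge_seat [(0.69, [197.9, 223.1, 42.9, 46.9], 1823)]
blank_seat [(0.77, [235.9, 271.5, 41.2, 44.8], 1932)]
block_seat [(0.78, [241.4, 227.7, 41.2, 50.2], 1878)]
side cam [  56.5030694  1164.46118261 1081.4121307 ]
tin [(0.59, [328.4, 187.8, 21.5, 19.3], 267), (0.43, [312.1, 304.2, 36.1, 35.8], 846), (0.29, [297.5, 183.4, 24.3, 15.3], 182)]
wedge [(0.72, [296.6, 184.8, 25.6, 12.9], 201)]
tall_blank []
small_block [(0.59, [350.5, 163.2, 10.4, 10.7], 112)]
low_blank []
flat_offcut [(0.52, [327.8, 187.4, 19.9, 14.7], 248), (0.39, [284.2, 288.0, 55.9, 36.7], 1167)]
tin_seat [(0.7, [312.6, 302.4, 34.1, 39.1], 901)]
wedge_seat [(0.5, [350.1, 162.8, 10.9, 12.5], 109)]
blank_seat [(0.53, [319.4, 274.8, 19.3, 26.9], 310), (0.3, [297.5, 266.8, 44.7, 34.5], 1001)]
block_seat [(0.88, [299.9, 267.4, 48.1, 35.9], 990)]
2.2
```

```bash
sleep 8; ls pics
```

```text
side0.png
side0c.png
side_seg.png
top0.png
top0c.png
top_seg.png
```

View pics/top_seg.png

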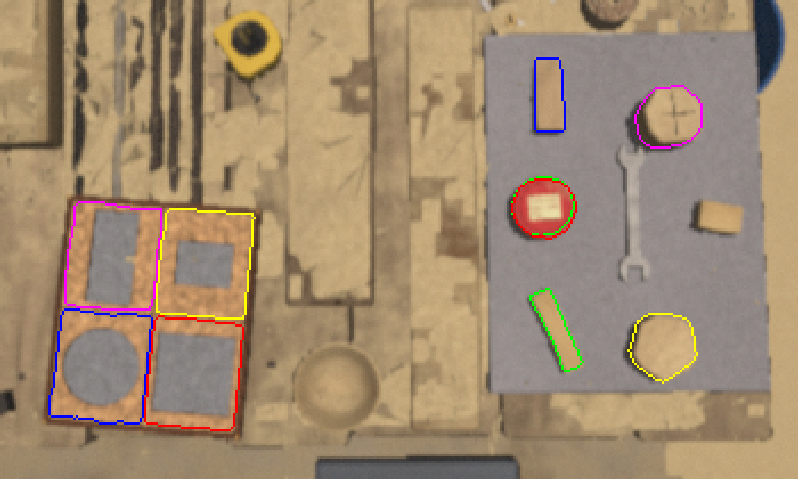

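View pics/side_seg.png

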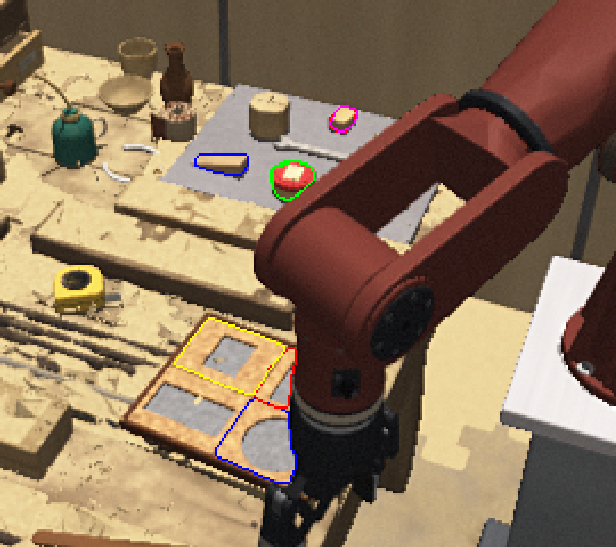

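```bash
cat > vis.py <<'E'
import cv2, numpy as np
from scipy.optimize import minimize, differential_evolution
from station import get_calibration
def proj(C,X):
    p=np.asarray(X,float)@C["R"].T+C["t"]; return np.c_[C["fx"]*p[:,0]/p[:,2]+C["cx"],C["fy"]*p[:,1]/p[:,2]+C["cy"]]
def prism(fp_b,fp_t_z):  # footprint Nx2, top heights N
    return np.r_[np.c_[fp_b,np.zeros(len(fp_b))],np.c_[fp_b,fp_t_z]]
def rect(l,w): return np.array([[-l/2,-w/2],[l/2,-w/2],[l/2,w/2],[-l/2,w/2]])
def place(V,x,y,z,a):
    c,s=np.cos(a),np.sin(a); return np.c_[V[:,0]*c-V[:,1]*s+x,V[:,0]*s+V[:,1]*c+y,V[:,2]+z]
def rast(P,box,k=4):
    x0,y0,x1,y1=box; im=np.zeros(((y1-y0)*k,(x1-x0)*k),np.uint8)
    h=cv2.convexHull(((P-[x0-.5,y0-.5])*k-.5).astype(np.float32))
    cv2.fillConvexPoly(im,np.round(h*16).astype(np.int32),255,shift=4)
    return cv2.resize(im,(x1-x0,y1-y0),interpolation=cv2.INTER_AREA)/255.
def backproj(C,uv,z):
    d=np.array([(uv[0]-C["cx"])/C["fx"],(uv[1]-C["cy"])/C["fy"],1]); d=C["R"].T@d; o=-C["R"].T@C["t"]; return o+d*(z-o[2])/d[2]
E
python3 - <<'E'
import cv2
for n,box in (("top",(365,125,490,285)),("top",(165,190,270,305)),("side",(270,140,380,205)),("side",(250,240,340,330))):
    x0,y0,x1,y1=box
    im=cv2.imread(f"pics/{n}0.png")[y0:y1,x0:x1]
    hsv=cv2.cvtColor(im,cv2.COLOR_BGR2HSV)
    big=cv2.resize(cv2.hconcat([im,cv2.cvtColor(hsv[:,:,1],cv2.COLOR_GRAY2BGR)]),None,fx=3,fy=3,interpolation=cv2.INTER_NEAREST)
    cv2.imwrite(f"pics/sat_{n}_{x0}.png",big)
E
sleep 3
```

```text
(no output)
```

View pics/sat_top_365.png

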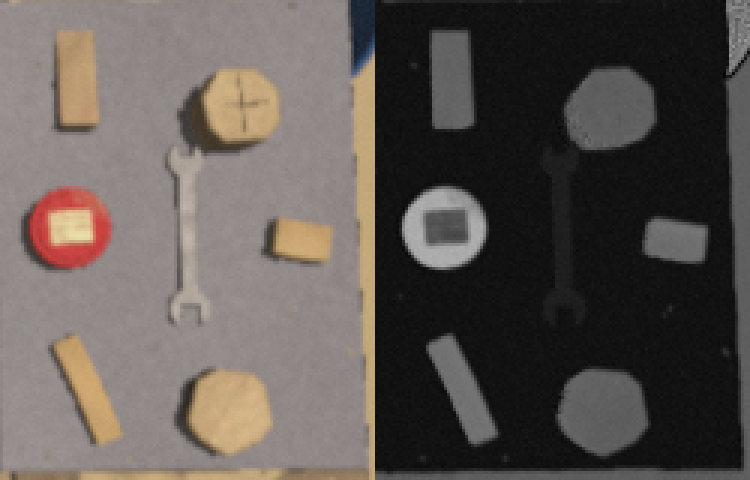

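View pics/sat_side_270.png

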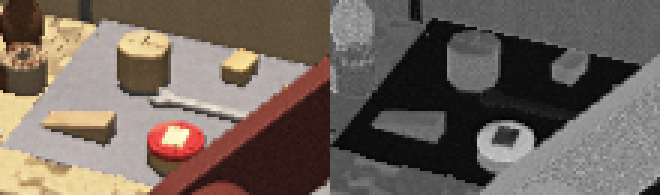

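View pics/sat_side_250.png

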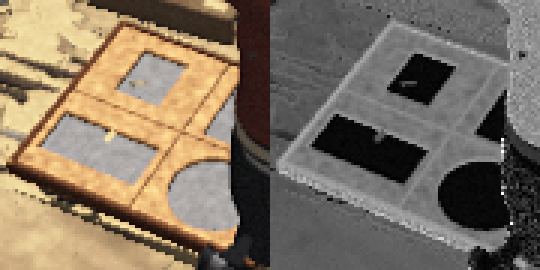

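View pics/sat_top_165.png

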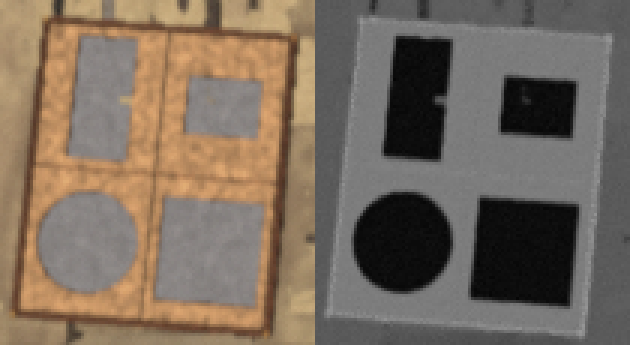

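```bash
cat > fit.py <<'E'
from vis import *
Cs={n:get_calibration(n) for n in("top","side")}
S={}
for n in Cs:
    hsv=cv2.cvtColor(cv2.imread(f"pics/{n}0.png"),cv2.COLOR_BGR2HSV); S[n]=hsv[:,:,1].astype(float)
print({n:[int(np.median(S[n][y:y+8,x:x+8])) for x,y in p] for n,p in dict(top=[(410,200),(386,150),(445,165),(394,250),(462,205)],side=[(300,165)]).items()})
circ=lambda r,n=48: np.c_[r*np.cos(np.linspace(0,2*np.pi,n,False)),r*np.sin(np.linspace(0,2*np.pi,n,False))]
rc=rect(85,32); a=-.14; R=np.array([[np.cos(a),-np.sin(a)],[np.sin(a),np.cos(a)]])
wv=prism(rc@R.T,np.where(rc[:,0]<0,26,4))
def rot(P,a): return P@np.array([[np.cos(a),-np.sin(a)],[np.sin(a),np.cos(a)]]).T
models=dict(tin=prism(circ(33.5),32*np.ones(48)),wedge=wv,
 small_block=prism(rot(rect(31,45),.07),22*np.ones(4)),
 flat_offcut=prism(rot(rect(90,24),.51),18*np.ones(4)),
 tall_blank=prism(circ(32.5),53*np.ones(48)),low_blank=prism(circ(34),31*np.ones(48)))
boxes=dict(top=dict(tin=(370,183,406,220),wedge=(375,130,404,172),tall_blank=(425,143,463,178),small_block=(448,192,482,218),low_blank=(422,244,460,280),flat_offcut=(378,235,410,276)),
 side=dict(tin=(317,177,342,200),wedge=(281,174,312,192),tall_blank=(307,147,331,174),small_block=(341,153,360,171)))
def cost(p,k,views):
    c=0
    for n in views:
        b=boxes[n][k]; x0,y0,x1,y1=b
        T=np.clip((S[n][y0:y1,x0:x1]-30)/55,0,1)
        c+=np.abs(rast(proj(Cs[n],place(models[k],*p)),b)-T).sum()
    return c
if __name__=="__main__":
  for k in models:
    b=boxes["top"][k]; x0=backproj(Cs["top"],((b[0]+b[2])/2,(b[1]+b[3])/2),30)
    for views in ["top"],["side"],["top","side"]:
      if any(k not in boxes[v] for v in views): continue
      free=len(views)==2
      best=None
      for a0 in (-.4,-.2,0,.2,.4) if k not in("tin","tall_blank","low_blank") else (0,):
        f=(lambda q: cost([q[0],q[1],q[2]*1.,q[3]/50],k,views)) if free else (lambda q: cost([q[0],q[1],16,q[3]/50],k,views))
        q0=np.array([x0[0],x0[1],16,a0*50])
        r=minimize(f,q0,method="Nelder-Mead",options=dict(initial_simplex=np.vstack([q0]+[q0+d for d in np.diag([6,6,6,6])]),maxiter=500,xatol=.02,fatol=.02))
        if best is None or r.fun<best.fun: best=r
      q=best.x; print(k,views,np.round(q[:3],1),"yaw",round(np.degrees(q[3]/50),1),"res",round(best.fun,1))
E
python3 fit.py
```

```text
{'top': [17, 99, 96, 112, 108], 'side': [14]}
tin ['top'] [ 546.2 -138.4   17.8] yaw 4.2 res 20.4
tin ['side'] [ 541.4 -134.3   19.5] yaw -3.9 res 96.1
tin ['top', 'side'] [ 545.9 -139.    13. ] yaw 4.2 res 138.2
wedge ['top'] [ 674.1 -148.9   27.6] yaw 7.5 res 21.2
wedge ['side'] [ 672.2 -147.8   19.6] yaw 9.2 res 13.9
wedge ['top', 'side'] [ 673.7 -149.    15.1] yaw 7.5 res 36.4
small_block ['top'] [ 534.2 -330.4   21.4] yaw -13.6 res 16.8
small_block ['side'] [ 533.9 -335.5   27.5] yaw -6.7 res 70.6
small_block ['top', 'side'] [ 534.1 -330.3   16.4] yaw -12.3 res 93.9
flat_offcut ['top'] [ 413.6 -151.4   28.5] yaw -5.2 res 22.0
tall_blank ['top'] [ 641.5 -275.8   21.9] yaw -5.5 res 72.0
tall_blank ['side'] [ 641.3 -278.4   20.4] yaw 6.3 res 81.2
tall_blank ['top', 'side'] [ 640.8 -276.    15.6] yaw 0.6 res 159.2
low_blank ['top'] [ 395.3 -264.1   16.1] yaw 2.0 res 50.9
```

```bash
cat > seats.py <<'E'
from fit import *
C=Cs["top"]; c2=Cs["side"]
def comps(n,box,thr=45):
    x0,y0,x1,y1=box
    g=cv2.resize(S[n][y0:y1,x0:x1].astype(np.float32),None,fx=4,fy=4,interpolation=cv2.INTER_CUBIC)
    m=(g<thr).astype(np.uint8)
    m=cv2.morphologyEx(m,cv2.MORPH_CLOSE,np.ones((25,25),np.uint8)) if n=="side" else cv2.morphologyEx(m,cv2.MORPH_CLOSE,np.ones((21,21),np.uint8))
    N,l,st,ce=cv2.connectedComponentsWithStats(m)
    out=[]
    for i in range(1,N):
        if st[i,4]>1500:
            cs,_=cv2.findContours((l==i).astype(np.uint8),cv2.RETR_EXTERNAL,cv2.CHAIN_APPROX_NONE)
            r=cv2.minAreaRect(cs[0]); bp=cv2.approxPolyDP(cs[0],10,True)[:,0]
            f=lambda p:(np.asarray(p)+.5)/4-.5+[x0,y0]
            out.append((f(ce[i]),st[i,4]/16,f(bp),f(cs[0][:,0])))
    return out
print("cross", backproj(C,(446,159.7),69))
tops=comps("top",(168,193,266,302))
for zz in (10,20):
  for c,A,bp,cs in tops:
    w=np.array([backproj(C,p,zz)[:2] for p in cs]); r=cv2.minAreaRect(w.astype(np.float32))
    cc=backproj(C,c,zz)
    print(zz,"px",np.round(c,1),"centroid",np.round(cc[:2],1),"minrect",np.round(r[0],1),np.round(r[1],1),round(r[2],1))
sd=comps("side",(255,245,333,325))
for c,A,bp,cs in sd: print("side",np.round(c,1),A,len(bp))
def tri(u,v):
    A=[];b=[]
    for C_,p in((C,u),(c2,v)):
        for i,(f,cc) in enumerate((("fx","cx"),("fy","cy"))):
            k=(p[i]-C_[cc])/C_[f]; A.append(C_["R"][i]-k*C_["R"][2]); b.append(k*C_["t"][2]-C_["t"][i])
    x,res,*_=np.linalg.lstsq(np.array(A),np.array(b),rcond=None); return x
for t in tops:
  for s in sd:
    x=tri(t[0],s[0])
    e=np.linalg.norm(proj(C,[x])[0]-t[0])+np.linalg.norm(proj(c2,[x])[0]-s[0])
    if e<3: print("tri",np.round(t[0]),np.round(x,1),round(e,2))
E
python3 seats.py; python3 - <<'E'
import cv2
im=cv2.imread("pics/top0.png")[140:182,420:468]
cv2.imwrite("pics/cross.png",cv2.resize(im,None,fx=12,fy=12,interpolation=cv2.INTER_CUBIC))
E
```

```text
{'top': [17, 99, 96, 112, 108], 'side': [14]}
cross [ 640.48230834 -276.89293902   69.        ]
10 px [198.7 222.3] centroid [498.3 337.3] minrect [498.7 337.3] [ 47.9 101.3] 85.0
10 px [238.9 225.3] centroid [489.6 235.2] minrect [489.7 235.4] [60.3 46.4] 85.1
10 px [193.7 270.2] centroid [378.2 347.7] minrect [378.2 347.5] [81.3 81.1] 1.4
10 px [234.3 273.5] centroid [369.2 245.5] minrect [369.4 245.6] [82.7 82.8] 84.9
20 px [198.7 222.3] centroid [497.8 334.2] minrect [498.2 334.2] [ 47.5 100.3] 85.0
20 px [238.9 225.3] centroid [489.2 233.1] minrect [489.3 233.2] [59.8 45.9] 85.1
20 px [193.7 270.2] centroid [378.8 344.6] minrect [378.9 344.3] [80.6 80.3] 1.4
20 px [234.3 273.5] centroid [369.9 243.3] minrect [370.1 243.4] [82.  82.1] 84.9
side [299.9 265.9] 212.5 4
side [322.3 302.3] 764.75 12
side [282.6 289.3] 432.375 4
tri [199. 222.] [496.6 332.5  24.5] 0.74
tri [239. 225.] [488.4 231.9  24.5] 0.51
tri [194. 270.] [377.2 339.8  32. ] 2.0
```

```bash
sleep 5
```

```text
(no output)
```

View pics/cross.png

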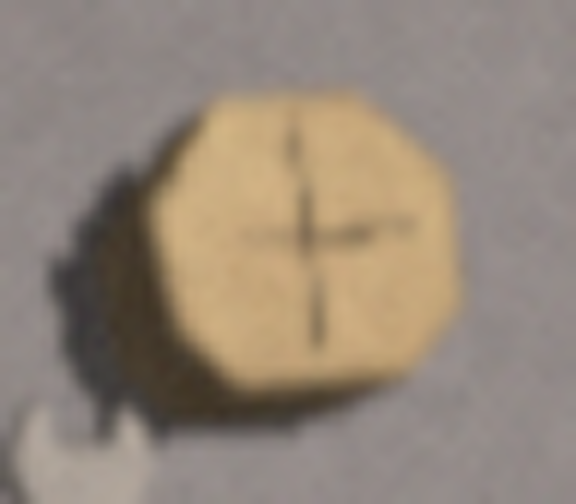

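```bash
cat > seatfit.py <<'E'
from fit import *
sh=dict(wedge_seat=rect(102,50),block_seat=rect(48,62),tin_seat=circ(42),blank_seat=rect(84,84))
bx=dict(top=dict(wedge_seat=(184,200,214,248),block_seat=(224,211,256,240),tin_seat=(174,253,213,289),blank_seat=(216,254,255,293)),
 side=dict(wedge_seat=(262,277,304,304),block_seat=(287,255,313,278)))
def c_(p,k,views):
    c=0
    for n in views:
        b=bx[n][k]; x0,y0,x1,y1=b; hi=dict(top=100,side=100)[n]
        T=np.clip((hi-10-S[n][y0:y1,x0:x1])/(hi-35),0,1)
        F=sh[k]; m=1
        for z in(4,10): m=np.minimum(m,rast(proj(Cs[n],place(np.c_[F,z*np.ones(len(F))],p[0],p[1],p[2],p[3]/50)),b))
        c+=np.abs(m-T).sum()
    return c
g=dict(wedge_seat=(498,335),block_seat=(489,233),tin_seat=(379,345),blank_seat=(370,243))
for k in sh:
    for views in(["top","side"] if k in bx["side"] else ["top"]),["top"]:
        q0=np.array([*g[k],15,-4.4]); best=None
        for z in(8,18) if len(views)==2 else(20,):
            q0[2]=z
            f=(lambda q:c_(q,k,views)) if len(views)==2 else (lambda q:c_([q[0],q[1],20,q[3]],k,views))
            r=minimize(f,q0,method="Nelder-Mead",options=dict(initial_simplex=np.vstack([q0]+[q0+d for d in np.diag([5,5,6,4])]),maxiter=500,xatol=.02,fatol=.02))
            if best is None or r.fun<best.fun: best=r
        print(k,views,np.round(best.x[:3],1),round(np.degrees(best.x[3]/50),1),round(best.fun,1))
E
python3 seatfit.py
```

```text
{'top': [17, 99, 96, 112, 108], 'side': [14]}
wedge_seat ['top', 'side'] [496.9 332.5  18.4] -5.3 74.8
wedge_seat ['top'] [497.7 331.9  24.1] -4.8 47.0
block_seat ['top', 'side'] [488.2 231.6  18.1] -4.7 51.6
block_seat ['top'] [489.4 231.5  25.5] -3.8 35.0
tin_seat ['top'] [379.6 342.4  26.2] -5.9 37.9
tin_seat ['top'] [379.6 342.4  26.2] -5.9 37.9
blank_seat ['top'] [370.6 241.9  23.9] -5.6 45.1
blank_seat ['top'] [370.6 241.9  23.9] -5.6 45.1
```

```bash
python3 - <<'E'
from vis import *
C=get_calibration("top")
im=cv2.imread("pics/top0.png"); hsv=cv2.cvtColor(im,cv2.COLOR_BGR2HSV)
x0,y0,x1,y1=424,142,464,180
crop=cv2.resize(hsv[y0:y1,x0:x1],None,fx=8,fy=8,interpolation=cv2.INTER_CUBIC)
m=((crop[:,:,1]>60)&(crop[:,:,2]>150)).astype(np.uint8)
m=cv2.morphologyEx(m,cv2.MORPH_CLOSE,np.ones((31,31),np.uint8)); m=cv2.morphologyEx(m,cv2.MORPH_OPEN,np.ones((25,25),np.uint8))
cs,_=cv2.findContours(m,cv2.RETR_EXTERNAL,cv2.CHAIN_APPROX_NONE); c=max(cs,key=cv2.contourArea)
h=cv2.convexHull(c)[:,0]
W=np.array([backproj(C,(p+.5)/8-.5+[x0,y0],69)[:2] for p in h])
print("area ctr",np.round(np.mean([W.min(0),W.max(0)],0),1)); M=cv2.moments(W.astype(np.float32).reshape(-1,1,2)); print(M["m10"]/M["m00"],M["m01"]/M["m00"])
ap=cv2.approxPolyDP(W.astype(np.float32).reshape(-1,1,2),2.5,True)[:,0]
for a,b in zip(ap,np.roll(ap,-1,0)):
    d=b-a; print(np.round(a,1),"len",round(float(np.hypot(*d)),1),"normal mod180",round(float(np.degrees(np.arctan2(d[1],d[0]))+90)%180,1))
for t in range(0,180,10):
    u=np.array([np.cos(np.radians(t)),np.sin(np.radians(t))]); p=W@u; print(t,round(np.ptp(p),1),round((p.max()+p.min())/2-np.array([640.7,-276.4])@u,1),end=" | ")
v=np.repeat(m[:,:,None]*255,3,2); cv2.imwrite("pics/mask_tb.png",np.hstack([cv2.resize(im[y0:y1,x0:x1],None,fx=8,fy=8),v]))
E
```

```text
area ctr [ 641.9 -275.3]
641.2027380606831 -275.40226333436743
[ 670.8 -285.4] len 25.1 normal mod180 137.0
[ 653.7 -303.7] len 26.7 normal mod180 92.9
[ 627.  -305.1] len 17.7 normal mod180 50.2
[ 613.5 -293.8] len 33.7 normal mod180 0.9
[ 612.9 -260.1] len 16.1 normal mod180 133.3
[ 624.6 -249.1] len 24.8 normal mod180 98.6
[ 649.2 -245.4] len 23.1 normal mod180 60.8
[ 669.3 -256.7] len 28.8 normal mod180 3.0
0 58.2 1.2 | 10 61.9 1.1 | 20 65.2 1.1 | 30 67.0 1.2 | 40 66.8 1.2 | 50 65.1 1.1 | 60 63.6 0.1 | 70 63.7 0.2 | 80 62.6 0.7 | 90 60.2 1.1 | 100 60.0 0.6 | 110 61.3 0.5 | 120 62.0 0.8 | 130 61.3 1.1 | 140 61.4 1.3 | 150 62.8 0.8 | 160 63.0 0.2 | 170 61.4 -0.5 |
```

```bash
sleep 4
```

```text
(no output)
```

View pics/mask_tb.png

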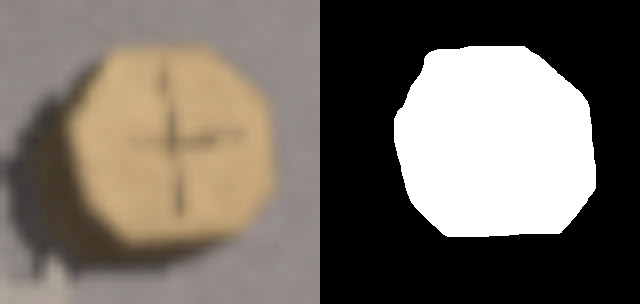

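```bash
cat > act.py <<'E'
from station import *
import numpy as np
D=lambda psi:[180,0,psi]
HZ=170
def st(tag):
    o=get_obs(); print(tag,"t",round(o["t"],1),"tcp",np.round(o["tcp_pos"],1),"rpy",np.round(o["ee_rot"],1),"F",np.round(o["wrist_force"],1),"w",round(o["grip_width"],1)); return o
def pick(x,y,psi,z,opening,sq):
    grip(opening)
    goto([x,y,HZ],D(psi)); st("hover")
    move_l([x,y,z],speed=120); st("down")
    grip(0,squeeze=sq); st("gripped")
    move_l([x,y,HZ],speed=150); return st("lifted")
def place(x,y,psi,z,opening,zmin=-3):
    goto([x,y,HZ],D(psi)); st("over")
    move_l([x,y,z+8],speed=130); wait(.15)
    f0=st("near")["wrist_force"][2]; zz=z+8
    while zz>z+zmin:
        zz-=1; move_l([x,y,zz],speed=25)
        f=get_obs()["wrist_force"][2]
        if f-f0>3: print("contact at",zz,f-f0); break
    st("placed"); grip(opening); 
    move_l([x,y,HZ],speed=150); st("up")
E
python3 - <<'E'
from act import *
pick(546,-138.6,0,16+7,85,30)
E
```

```text
hover t 5.2 tcp [ 546.2 -137.8  170.1] rpy [-1.8e+02 -0.0e+00  1.0e-01] F [-0.4  0.6 -0.7] w 85.0
down t 6.6 tcp [ 546.9 -138.9   24. ] rpy [ 1.8e+02 -1.0e-01  0.0e+00] F [ 0.3 -0.   0. ] w 85.0
gripped t 6.9 tcp [ 546.9 -139.    24.2] rpy [ 1.8e+02 -1.0e-01 -0.0e+00] F [-0.8  0.3  4.6] w 66.0
lifted t 8.0 tcp [ 544.9 -138.2  168.5] rpy [-1.799e+02  1.000e-01 -0.000e+00] F [-0.3  0.9 -1. ] w 65.2
```

```bash
python3 - <<'E'
from act import *
import cv2
place(379.4,343,-5,22+7,82)
cv2.imwrite("pics/top1.png",get_image("top")[:,:,::-1]); cv2.imwrite("pics/side1.png",get_image("side")[:,:,::-1])
a=cv2.imread("pics/side1.png"); cv2.imwrite("pics/side1c.png",cv2.resize(a[140:340,230:400],None,fx=3,fy=3))
E
```

```text
over t 9.9 tcp [380.  342.5 170. ] rpy [180.   -0.   -5.1] F [ 0.2  0.4 -1.3] w 65.6
near t 11.2 tcp [380.2 343.6  38.1] rpy [-1.799e+02 -1.000e-01 -5.000e+00] F [-0.2  0.3 -1.4] w 65.7
contact at 30 7.12109826107829
placed t 12.9 tcp [379.5 343.1  30.7] rpy [180.   0.  -5.] F [-2.6 -1.   5.7] w 65.6
up t 14.3 tcp [378.6 342.5 168.8] rpy [ 1.799e+02  1.000e-01 -5.000e+00] F [-0.3 -0.6 -0.5] w 81.6
```

```bash
sleep 8
```

```text
(no output)
```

View pics/top1.png

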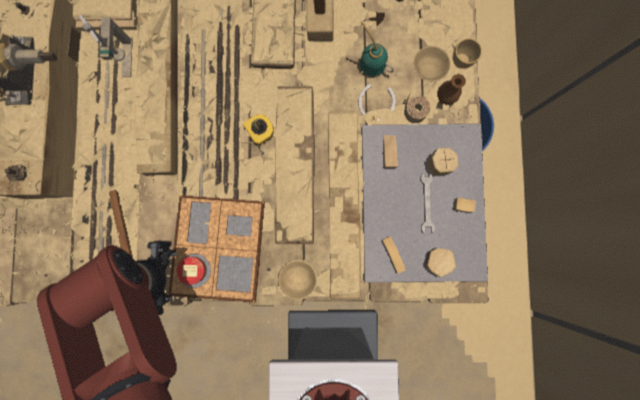

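View pics/side1c.png

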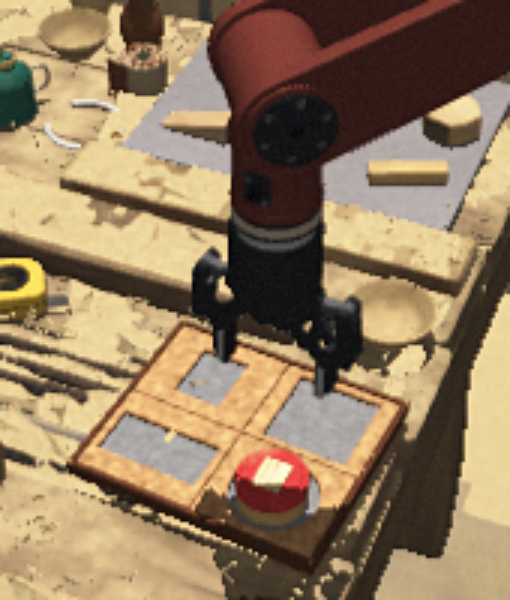

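The top view shows the tin in the round recess at pixel (193, 270). Contact came at the expected floor height of about 22.5 mm. The tall blank is next.

```bash
python3 - <<'E'
from act import *
pick(641,-276.2,2,16+12,85,30)
o=get_obs()
if o["grip_width"]>50: place(370.4,242.3,-5,22+12,80)
E
```

```text
hover t 17.0 tcp [ 641.3 -274.9  170.1] rpy [-180.    -0.     2.1] F [ 0.7 -0.5 -0.1] w 84.9
down t 18.4 tcp [ 642.  -276.8   29.4] rpy [ 1.799e+02 -1.000e-01  2.000e+00] F [ 1.2 -0.  -0.3] w 84.8
gripped t 18.7 tcp [ 641.8 -276.7   29.3] rpy [ 1.799e+02 -1.000e-01  2.000e+00] F [0.2 0.3 3.3] w 59.2
lifted t 19.8 tcp [ 639.9 -275.6  168.2] rpy [-179.9    0.2    2. ] F [ 0.2  0.1 -1.6] w 59.2
over t 21.9 tcp [371.2 242.1 170.3] rpy [-180.   -0.   -5.] F [-0.6 -0.  -2.3] w 58.8
near t 23.2 tcp [371.3 242.7  42.9] rpy [-1.799e+02 -1.000e-01 -5.000e+00] F [-0.9  0.4 -1.6] w 58.6
contact at 35 6.378715075252941
placed t 25.0 tcp [370.5 242.4  35.7] rpy [180.   0.  -5.] F [-2.  -0.4  4.8] w 59.0
up t 26.4 tcp [369.6 241.9 168.9] rpy [ 1.799e+02  1.000e-01 -5.000e+00] F [ 0.4 -0.  -0.7] w 79.8
```

Contact came at the expected height (35.7 − 13.3 ≈ 22.4 mm floor). The block and the wedge are next.

```bash
python3 - <<'E'
from act import *
import cv2
pick(534.2,-330.4,-9,16+4.5,60,25)
o=get_obs()
cv2.imwrite("pics/side2.png",cv2.resize(get_image("side")[:,:,::-1],None,fx=1.25,fy=1.25))
if 25<o["grip_width"]<38: place(488.7,231.8,-5,22+5,52,zmin=-1)
cv2.imwrite("pics/top2.png",cv2.resize(get_image("top")[110:320,150:500,::-1],None,fx=2.28,fy=2.28))
E
```

```text
hover t 28.8 tcp [ 534.6 -329.2  170. ] rpy [-180.     0.    -8.9] F [-0.   0.   0.4] w 60.0
down t 30.2 tcp [ 535.1 -331.1   21.7] rpy [ 1.799e+02 -1.000e-01 -9.000e+00] F [-0.4 -0.2 -0.2] w 59.7
gripped t 30.6 tcp [ 534.9 -330.9   21.5] rpy [ 1.8e+02 -1.0e-01 -9.0e+00] F [-0.3 -0.3  3.3] w 30.6
lifted t 31.7 tcp [ 533.3 -329.7  168.4] rpy [-1.799e+02  1.000e-01 -9.000e+00] F [ 0.2  0.5 -0.5] w 30.9
over t 33.8 tcp [489.3 231.1 170.1] rpy [180.   -0.   -5.1] F [-0.1  0.3  0.6] w 31.1
near t 35.1 tcp [489.7 232.1  36.1] rpy [-1.799e+02 -1.000e-01 -5.000e+00] F [-0.3  0.1  0.2] w 30.7
contact at 27 5.857962750243828
placed t 37.1 tcp [488.7 231.8  27.9] rpy [180.   0.  -5.] F [-2.4 -1.4  6.1] w 30.5
up t 38.6 tcp [487.8 231.5 168.8] rpy [ 1.799e+02  1.000e-01 -5.000e+00] F [ 0.4 -0.  -0.4] w 51.9
```

```bash
sleep 9
```

```text
(no output)
```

View pics/top2.png

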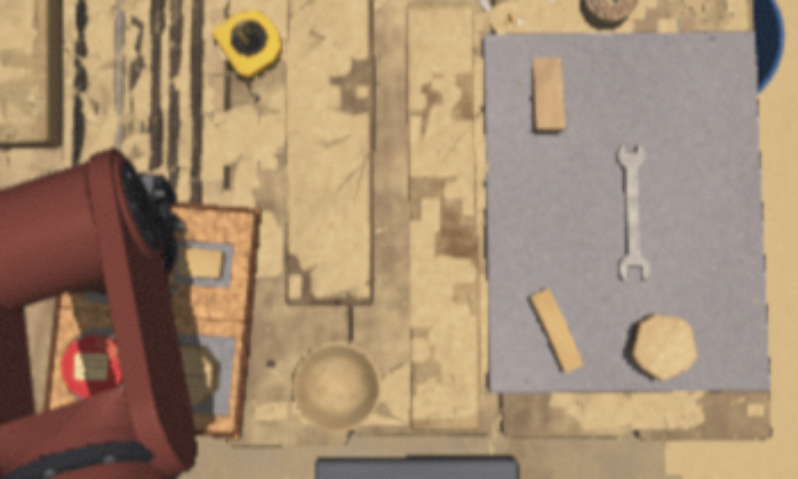

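View pics/side2.png

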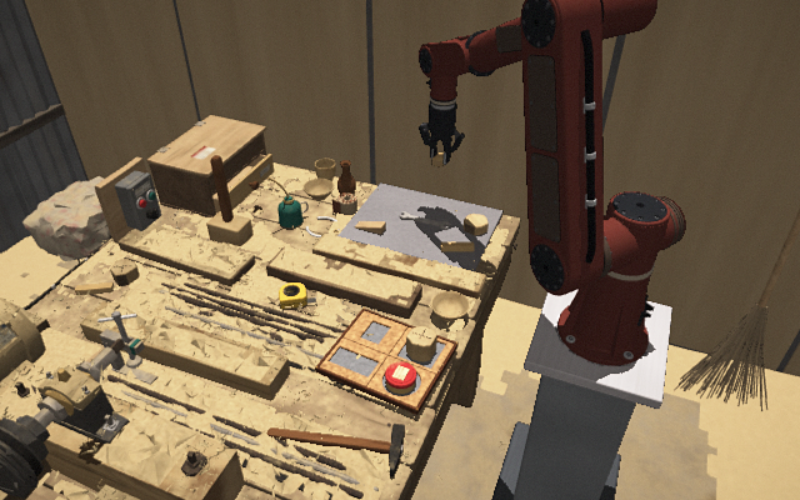

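The block shows in its recess at crop pixel (207, 263), and the tin and blank are seated. The wedge is next.

```bash
python3 - <<'E'
from act import *
pick(646.3,-148.8,89.5,16+4.5,60,25)
o=get_obs()
if 25<o["grip_width"]<38: place(469.9,336,84.9,22+5,48,zmin=-1)
goto([560,-60,250],D(0))
import cv2
for n,(a,b,c,d),s in (("top",(180,310,160,275),5),("side",(240,335,245,375),6)):
    cv2.imwrite(f"pics/{n}3_raw.png",get_image(n)[:,:,::-1])
    cv2.imwrite(f"pics/{n}3.png",cv2.resize(cv2.imread(f"pics/{n}3_raw.png")[a:b,c:d],None,fx=s,fy=s,interpolation=cv2.INTER_CUBIC))
E
```

```text
hover t 40.9 tcp [ 646.3 -148.2  169.9] rpy [-180.    -0.    89.5] F [-0.5 -0.7  0.6] w 60.0
down t 42.2 tcp [ 647.3 -149.1   21.7] rpy [179.9   0.   89.5] F [-0.2 -0.6  0. ] w 60.0
gripped t 42.6 tcp [ 647.1 -149.1   21.6] rpy [179.9   0.   89.5] F [-0.2 -0.4  1.8] w 31.5
lifted t 43.8 tcp [ 645.3 -148.5  168.4] rpy [-1.798e+02 -1.000e-01  8.950e+01] F [-0.3 -0.1 -0.3] w 31.4
over t 45.6 tcp [470.6 335.3 170. ] rpy [180.    0.   84.8] F [0.1 0.3 0.1] w 31.7
near t 47.0 tcp [470.8 336.5  36.2] rpy [ 1.799e+02 -1.000e-01  8.490e+01] F [ 0.5 -0.6 -0.5] w 31.4
contact at 27 5.915004131680381
placed t 49.0 tcp [470.1 336.1  28. ] rpy [-180.     0.    84.9] F [-1.9 -0.7  5.4] w 31.1
up t 50.4 tcp [469.  335.5 168.7] rpy [-1.799e+02  1.000e-01  8.490e+01] F [-1.4 -0.2  0.6] w 47.3
```

```bash
sleep 9
```

```text
(no output)
```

View pics/top3.png

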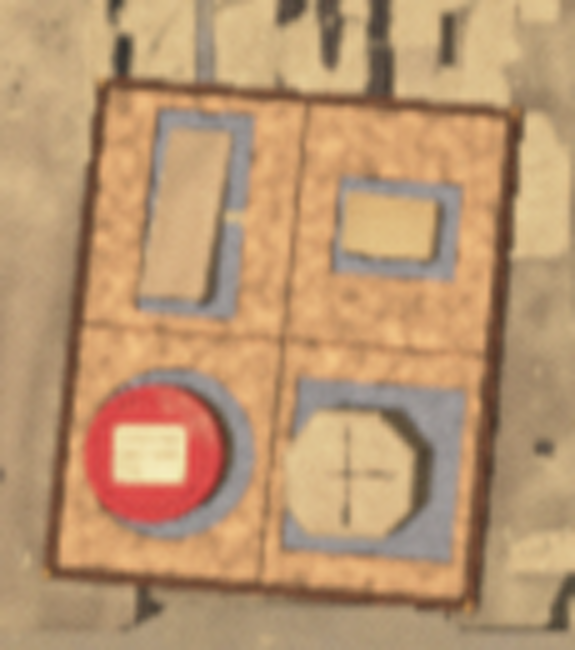

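View pics/side3.png

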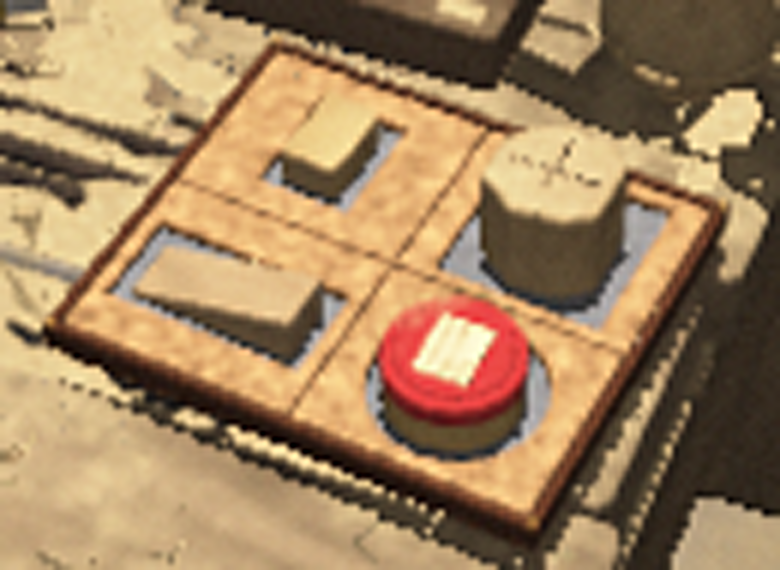

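View pics/top3_raw.png

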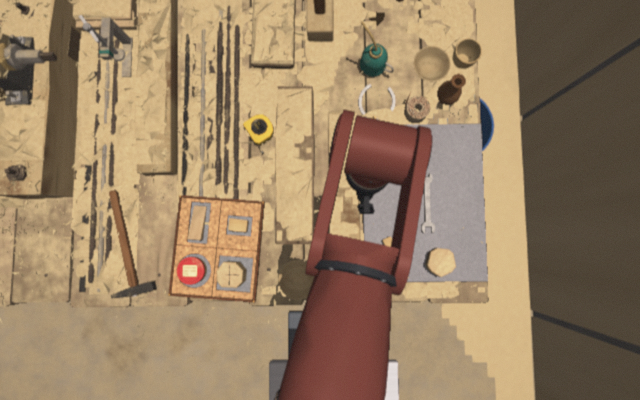

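```bash
python3 - <<'E'
from vis import *
C=get_calibration("top");c2=get_calibration("side")
f=lambda p:((np.array(p)+.5)/5-.5)+[160,180]
g=lambda p:((np.array(p)+.5)/6-.5)+[245,240]
for k,p,z,s in(("tin",(155,453),54.5,(379.4,343)),("block",(389,227),44.5,(488.7,231.8)),("blank",(352,472),75.5,(370.4,242.3))):
    print(k,np.round(backproj(C,f(p),z)[:2]-s,1))
# wedge: top corners thick end & thin end in the top view
A=[backproj(C,f((140,297)),48),backproj(C,f((206,303)),48),backproj(C,f((167,125)),26.5),backproj(C,f((231,130)),26.5)]
print("wedge",np.round(np.mean(A,0)[:2]-[497.3,332.4],1),[np.round(a,0)[:2] for a in A])
# side-view height checks along known xy: z that best explains block/tin/blank top centre
for k,p,xy in(("tin",(455,362),(379,343)),("blank",(553,177),(370,242)),("block",(338,133),(488.7,231.8))):
    zs=np.arange(30,95,.5); P=proj(c2,[[*xy,z] for z in zs]); i=np.argmin(np.linalg.norm(P-g(p),axis=1)); print(k,"top z",zs[i],np.round(P[i]-g(p),1))
E
```

```text
tin [ 1.7 -2.1]
block [ 0.3 -0.2]
blank [ 2.3 -1.3]
wedge [0.1 1.2] [array([456., 352.]), array([453., 320.]), array([542., 347.]), array([539., 315.])]
tin top z 44.0 [-0.1  0. ]
blank top z 68.0 [0.2 0.1]
block top z 41.0 [-1.4  0.1]
```

```bash
python3 - <<'E'
from station import *
print(get_obs()["t"]); sign_off()
E
```

```text
52.0083
the job is handed in; nothing more can be done
```

I packed the tin, tall blank, small block and wedge into their own recesses and handed the job in at 52 s of the 104 s allowed. `sign_off()` gives no verdict, so the checks below are my own.

- **Horizontal position:** in the last top picture all four sit inside their recesses. Their centres measured within about 3 mm of the insert centres, against the 14 mm allowed.
- **Height on the floor:** the tin and blank met the floor at about 22.4 mm, and the measured recess floor was about 22 mm. The block and wedge met something at the expected height too, but that contact cannot tell the floor from the fingers touching the cork. In the pictures they look flat and seated.
- **Check that disagreed:** the tops read off by hand in the side picture came out 3.5 to 10 mm lower than expected, the tin the most. An item cannot sit below the floor, so I put this down to coarse pixel picks and calibration error. Nothing read high, so none of those three is perched on an edge. I made no such reading for the wedge.
- **Low blank and off-cut strip:** I never touched either. The low blank sat at the same pixels in the last picture. The arm hid the off-cut in that picture, so my last view of it, unmoved, is from before I picked up the wedge.
- **Chip in the wedge recess:** a small light mark shows at the edge of that recess. I set the wedge about 1 mm away from it to be safe.

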